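# Lock the catch cup into the glass frit mill

## Robot

A 6-joint arm with a two-finger parallel gripper is mounted at the origin on the work surface. World frame = base frame: x ahead of the robot, y to its left, z up, the work surface at z = 0. Lengths are in m, angles in rad, forces in N, time in s.
With the tool pointing down it reaches from about 0.325 to 0.775 m from the base axis. Payload 5.5 kg.
Tool frame: the origin (TCP) lies on the centre line of the jaws, within the pads' length; the fingertips stand 19 mm ahead of it and the grasp point (between the pads) is the TCP; z points along the fingers, x is the direction in which the jaws open and shut, and the axes are right-handed (so a half turn about z gives the same grasp; the last joint's range is limited). The gripper opens to 85 mm and grips with 20 to 120 N. Pads are 22 mm wide; open, the fingers measure 114 mm over their backs; the gripper's body (76 mm by 85 mm) begins 54 mm behind the grasp point. The pads swing forward as they close: fully open they stand 13 mm farther back than shut.
Start: joints at [1.227, 0.091, 1.231, -0, 1.82, -0.057], TCP at [0.17, 0.576, 0.25] pointing down, gripper open.
Joint ranges: [-2.87, 2.87], [-0.86, 2.18], [0.17, 2.46], [-1.51, 4.65], [0.06, 2.69], [-2.65, 2.65]. Speed limits (rad/s): [2.57, 2.57, 3.01, 3.14, 3.14, 3.14].

## Interface

Orientations are given as a unit quaternion [x, y, z, w].
In Python, from bench import get_obs, snapshot, finish_job gives the robot as it stands. The module is installed in compiled form; this text tells all that it offers.
- The arm moves only by the shell command python3 -m inch 'ROWS'. ROWS is JSON, a list of rows, each an object with "xyz": the shift along the tool's x, y, z in m, a list of three; "delta_rot": the turn, a rotation vector about the tool's x, y, z in rad, a list of three; "grip": the closure in counts, from 0 (fully open) to 255 (shut). In form: [{"xyz": [tx, ty, tz], "delta_rot": [wx, wy, wz], "grip": grip}, ...]. A call has 1 to 20 rows; each row shifts and turns the commanded pose from where the row before left it, along the tool's axes as they then stand; what a row does not reach is not made up. A row lasts 1/10 s, in which the tool goes at most 50 mm and 8.59 degrees, less where a joint would pass 70% of its speed; a pose out of reach is approached as far as the arm can. A call is refused whole if a number of a shift passes 0.05 or a number of a turn 0.15, either way. A call with a gripper value outside its range is refused whole. The fingers move at their own pace and stop on an object; the grip force is fixed at half the most. Time passes only in rows, so rows that do not move let the fingers close. It gives the time, the measured TCP pose, the force and the opening at its end, in the units of the state.
- get_obs(): the state, without advancing time (a new reading comes with each control period).
- snapshot(name): name is "side" or "top"; returns a dict with "frame" (384x512x3 uint8, blue, green, red), "vertical_fov" (degrees; the focal length in pixels is half the picture's height over the tangent of half this angle, whatever the lens; pixels are square), "cx", "cy" (the principal point, pixels), "world_from_camera" (4x4, takes a point from camera to world coordinates). Camera axes: x right, y down, z forward; pixel columns grow to the right and rows downward; lengths in m; the calibration is good to about 2 mm. A picture is of the moment at which its call begins. There is no depth.
- finish_job(): hands the job in, once; it reports no verdict.
The state is a dict: "time_s": time; "joints": joint angles; "dq": joint speeds; "joint_efforts": joint torques, N m; "position": TCP position; "tcp_rot": TCP orientation; "contact_force": force on the tool from outside, world axes, zero at the start; "torque": the same for the moment, N m; "grip_width": finger opening in m.
Only numpy, scipy, OpenCV 4.12 (cv2) and the standard library are available. Lean on these libraries where they do the work, as an engineer would, in place of code of your own. Each camera call takes 0.05 s, during which the arm holds its last target. There are 200 camera calls.

## Task

Pick up the steel frit cup by its handle, bring it up from below into the collar under the blue mill's head and twist it clockwise (seen from above) until its lugs drop behind the bumps and it hangs there locked and level on its own. How far the collar is turned is not known exactly, so find the entry by feel, never force the cup against the mill (keep the contact forces between them below 60 N in all), and leave everything else on the counter where it stands.

Things in the scene. Friction and masses are not known exactly. Their poses are not given: they have to be found in the camera images.
- cup: Loose steel cup, 54 mm diameter, 62 mm tall, 0.22-0.37 kg. Origin: centre of underside, z up. A straight black handle sticks out along its -x: 14 mm wide, 22 mm tall, from 50 to 154 mm from the cup's axis, mid-height 30 mm above the underside. Centre of mass about 20 mm from the axis towards the handle.
- cup_grip (a point): Point on the handle's centre line to grip from above: 110 mm from the cup's axis (cup -x), 30 mm above its underside. Axes as the cup's. At the stop all three lugs push together, 33 mm from the cup's axis, and the collar yields softly: felt as a growing moment about the vertical (0.5 N m about the axis is 15 N in all).
- cup_lugs (a point): Point on the cup's axis at the height of the lugs' undersides, 50 mm above the cup's underside; axes as the cup's. Three brass lugs, 6 mm thick and 13 mm wide, stand out to 36 mm from the axis: one above the handle (-x), the others 120 deg to either side. The rim is 12 mm above this point.
- mill: Fixed blue bench frit mill. Origin: on the counter, exactly below the vertical axis of its collar; front along its -x (white mark on the head). Column 90 by 90 mm at its +y side, 80 to 170 mm from the axis; head: cylinder of 46 mm radius, 165 to 225 mm high, with a steel hopper to 300 mm; base plate 12 mm thick, under the collar too.
- mill_collar (a point): Collar's underside centre, 125 mm above the counter. Ring of 46 mm outer, 30 mm hole radius, with three gaps 120 deg apart that pass the lugs (about 4 deg spare each side). The cup enters from below with its yaw 45 deg more than the mill's (counterclockwise from above), give or take 22 deg: the collar's turn varies unmeasured. Rubber-bushed, it yields 5 deg per N m.
- mill_mount (a point): On the collar's axis at the upper faces of its three 5 mm ledges, 130 mm up, where lug undersides rest when locked. On each ledge is a bump 2.5 mm high, from the gap's edge to 28 deg clockwise (from above) of the gap's middle; lugs must pass over it. About 48 deg clockwise of the entry they meet a stop; lowered there they drop into a pocket about 7 deg longer than a lug.
- mill_seal (a point): Underside of a black sprung seal disc in the collar, 140 mm up at rest (this point does not move). It pushes the cup's rim down: about 1.6 N at the locked height, 4 N at its highest, where it stops hard with the lugs' undersides 136 mm up (cup's underside 86 mm up).
- shard_jar: Closed clear glass jar of cobalt shards, 74 mm diameter, 122 mm tall; origin under its centre. Leave alone.
- bead_press: Black graphite bead press, 75 by 60 mm, 68 mm tall; origin under its centre. Leave alone.
- rod_block: Wooden block 70 by 70 by 45 mm with two upright steel bead rods, 190 mm tall; origin under its centre. Leave alone.
- copper_dish: Copper annealing dish, 110 mm diameter, 28 mm tall; origin under its centre. Leave alone.
- brush: Bench brush lying on the counter; leave alone.
Not all that is in view belongs to the job. Leave any green or orange look-alike of the cup alone.

How it is judged:
On the way, in this order (a step that is already met when the one before it is completed fails the run):
1. the cup is lifted clear of the counter (height (world z) of cup above 0.03 m), for 0.2 s.
2. the lugs have gone up through the gaps, above the height of the bumps (z of cup_lugs in the frame of mill_mount above 0.0022 m and horizontal distance between cup_lugs and mill_mount below 0.006 m), for 0.1 s.
At the end, for the whole second after the job is handed in: The cup hangs in the collar with its lugs in the pockets: lug undersides within 1.5 mm of the ledges' upper faces (1.3 mm above at most), its axis within 5 mm of the collar's, upright within 3 degrees, at rest (z of cup_lugs in the frame of mill_mount between -0.0015 and 0.0013 m and horizontal distance between cup_lugs and mill_mount below 0.005 m and angle between cup's own z axis and vertical below 0.05 rad and linear speed of cup below 0.01 m/s); the robot touches nothing.
It fails at once if the cup is forced against the mill with more than 60 N (contact force between cup and mill above 60 N).
It fails at once if a bystander is moved more than 20 mm (distance of any of shard_jar, bead_press, rod_block, copper_dish, brush from where it was at the start of the episode above 0.02 m).
It also fails if it takes over 72 s, if anything falls off the work surface, if the arm or the gripper's body presses on something with over 40 N, if the wrist force passes 120 N, or if a joint passes its speed limit or range.

## Working session

There is one attempt and no reset: what is moved stays moved. The work goes in short steps, Python scripts to look and compute and a shell command to move; the robot and the scene stay as the last step left them, time stands still between calls to the robot, and variables do not carry over. Pictures are saved under pics/ and viewed, about 8 in all and at most 12, crops included, and the job is handed in when it is done.

```bash
mkdir -p pics; ls
python3 - <<'E'
from bench import *
import cv2,numpy as np
o=get_obs(); print({k:np.round(v,4).tolist() for k,v in o.items()})
for n in("top","side"):
    s=snapshot(n); cv2.imwrite(f"pics/{n}0.png",s["frame"]); print(n,s["vertical_fov"],s["cx"],s["cy"],np.round(s["world_from_camera"],4).tolist())
a=np.vstack([cv2.imread("pics/top0.png"),cv2.imread("pics/side0.png")])
cv2.imwrite("pics/t0.png",cv2.resize(cv2.imread("pics/top0.png"),(800,600),interpolation=cv2.INTER_CUBIC))
cv2.imwrite("pics/s0.png",cv2.resize(cv2.imread("pics/side0.png"),(800,600),interpolation=cv2.INTER_CUBIC))
E
```

```text
pics
{'time_s': 0.0, 'joints': [1.2273, 0.0919, 1.2319, 0.0, 1.8198, -0.0567], 'dq': [-0.0009, 0.0006, -0.0007, -0.0002, -0.0004, -0.0005], 'joint_efforts': [-0.0003, -45.8736, -41.8024, -0.0002, 0.0117, -0.0], 'position': [0.1696, 0.5753, 0.2492], 'tcp_rot': [0.8009, 0.5988, -0.0008, 0.0005], 'contact_force': [0.4112, -0.1483, 0.6751], 'torque': [0.0402, -0.0187, 0.0217], 'grip_width': 0.0852}
top 51.29738411064787 253.07237423327027 187.67195606254742 [[0.0049, -0.9981, 0.0616, 0.4418], [-0.9998, -0.0061, -0.0189, -0.0477], [0.0193, -0.0615, -0.9979, 1.5243], [0.0, 0.0, 0.0, 1.0]]
side 52.744090339337255 257.6343627607254 186.6302761277097 [[-0.7184, 0.4541, -0.527, 1.3005], [0.6956, 0.4656, -0.5471, 0.7793], [-0.0031, -0.7596, -0.6503, 1.1035], [0.0, 0.0, 0.0, 1.0]]
```

View pics/t0.png

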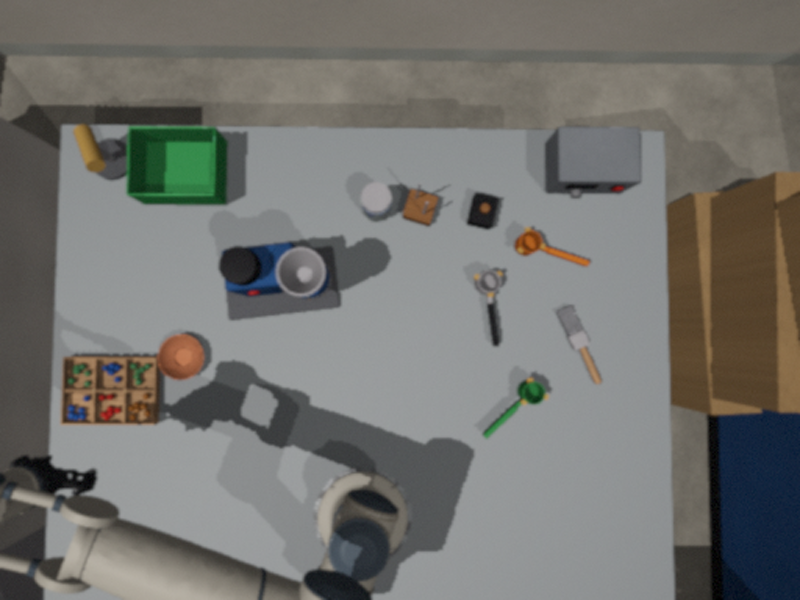

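View pics/s0.png

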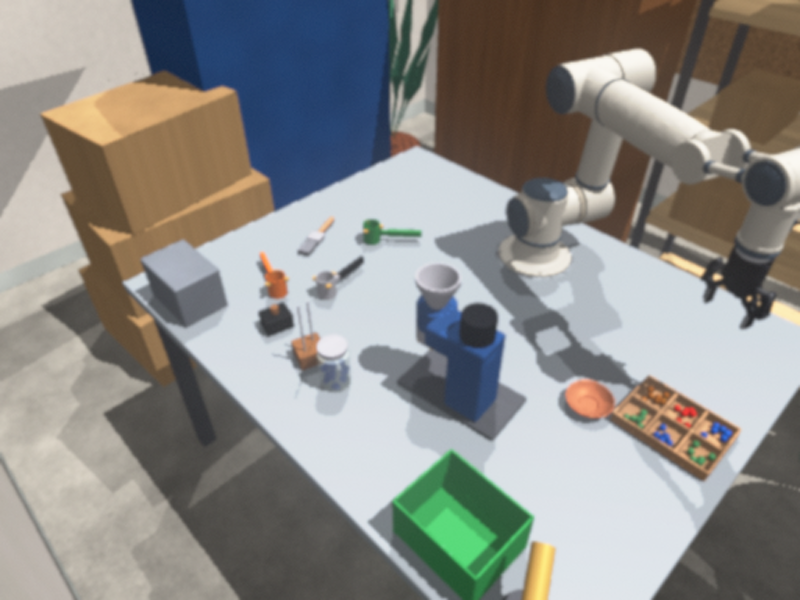

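The top view shows the cup at about (490,282) with its handle toward (496,343), the mill hopper at (302,272) and its column to the left at about (243,265). The side view agrees. Next I'll measure with masks.

```bash
cat > h.py <<'E'
import numpy as np,cv2
from bench import *
def ray(s,u,v):
    f=192/np.tan(np.radians(s["vertical_fov"])/2); T=np.array(s["world_from_camera"])
    d=T[:3,:3]@np.array([(u-s["cx"])/f,(v-s["cy"])/f,1]); return T[:3,3],d
def onz(s,u,v,z):
    c,d=ray(s,u,v); return c+d*(z-c[2])/d[2]
def proj(s,p):
    f=192/np.tan(np.radians(s["vertical_fov"])/2); T=np.array(s["world_from_camera"])
    q=T[:3,:3].T@(np.array(p)-T[:3,3]); return s["cx"]+f*q[0]/q[2],s["cy"]+f*q[1]/q[2]
E
python3 - <<'E'
from h import *
s=snapshot("top"); im=s["frame"]; cv2.imwrite("pics/top1.png",im)
cv2.imwrite("pics/c1.png",np.hstack([cv2.resize(im[150:230,290:340],(400,600)[:2],fx=0,fy=0,interpolation=cv2.INTER_CUBIC),cv2.resize(im[150:210,138:222][:, :],(400,286),interpolation=cv2.INTER_CUBIC) if 0 else cv2.copyMakeBorder(cv2.resize(im[146:210,138:222],(400,305),interpolation=cv2.INTER_CUBIC),0,295,0,0,0)]))
hsv=cv2.cvtColor(im,cv2.COLOR_BGR2HSV); g=im.max(2)
def rep(name,m,x0,x1,y0,y1,z):
    k=np.zeros_like(m); k[y0:y1,x0:x1]=m[y0:y1,x0:x1]
    n,l,st,ce=cv2.connectedComponentsWithStats(k)
    i=1+np.argmax(st[1:,4]); ys,xs=np.where(l==i)
    r=cv2.minAreaRect(np.stack([xs,ys],1).astype(np.float32)); 
    print(name,st[i],ce[i].round(2),r,onz(s,*ce[i],z).round(4)); 
    w=np.array([onz(s,*p,z)[:2] for p in cv2.boxPoints(r)]); print(w.round(4).tolist())
    P=np.array([onz(s,x,y,z)[:2] for x,y in zip(xs,ys)]); e,v=np.linalg.eigh(np.cov(P.T)); print("axis deg",np.degrees(np.arctan2(v[1,1],v[0,1])),2*np.sqrt(3*e))
rep("handle",(g<75).astype(np.uint8),300,330,188,230,.041)
b=((hsv[...,1]>60)&(hsv[...,0]<35)&(hsv[...,0]>12)).astype(np.uint8)
k=np.zeros_like(b);k[160:200,295:330]=b[160:200,295:330]
n,l,st,ce=cv2.connectedComponentsWithStats(k)
for i in range(1,n): print("brass",st[i],onz(s,*ce[i],.053).round(4))
rep("blackcap",(g<50).astype(np.uint8),138,168,150,190,.3)
bl=((hsv[...,0]>100)&(hsv[...,0]<125)&(hsv[...,1]>150)).astype(np.uint8)
rep("blue",bl,135,215,146,200,.22)
E
```

```text
handle [312 194   8  27 119] [315.61 207.08] ((315.5899658203125, 207.12998962402344), (26.162952423095703, 4.525484085083008), 81.8698959350586) [ 0.4625 -0.3088  0.041 ]
[[0.5092, -0.2936], [0.5116, -0.3104], [0.4155, -0.3237], [0.4131, -0.307]]
axis deg -172.268700278306 [0.01705137 0.09686425]
brass [318 173   4   4  12] [ 0.5836 -0.3223  0.053 ]
brass [303 175   4   4  11] [ 0.574  -0.2661  0.053 ]
brass [312 187   4   3  12] [ 0.5327 -0.2991  0.053 ]
blackcap [142 159  26  23 481] [154.12 169.7 ] ((154.5, 170.0), (22.0, 25.0), 90.0) [0.5706 0.2324 0.3   ]
[[0.6033, 0.27], [0.6039, 0.1937], [0.5362, 0.1925], [0.5357, 0.2685]]
axis deg 68.09722109488443 [0.06159614 0.07017713]
blue [145 156  42  32 481] [168.06 172.71] ((165.1862030029297, 170.1375732421875), (33.14139938354492, 38.3270149230957), 15.422163009643555) [0.5695 0.2052 0.22  ]
[[0.5314, 0.2821], [0.6529, 0.2515], [0.6246, 0.1468], [0.5033, 0.1781]]
axis deg 146.18923664563835 [0.06921611 0.12728451]
```

View pics/c1.png

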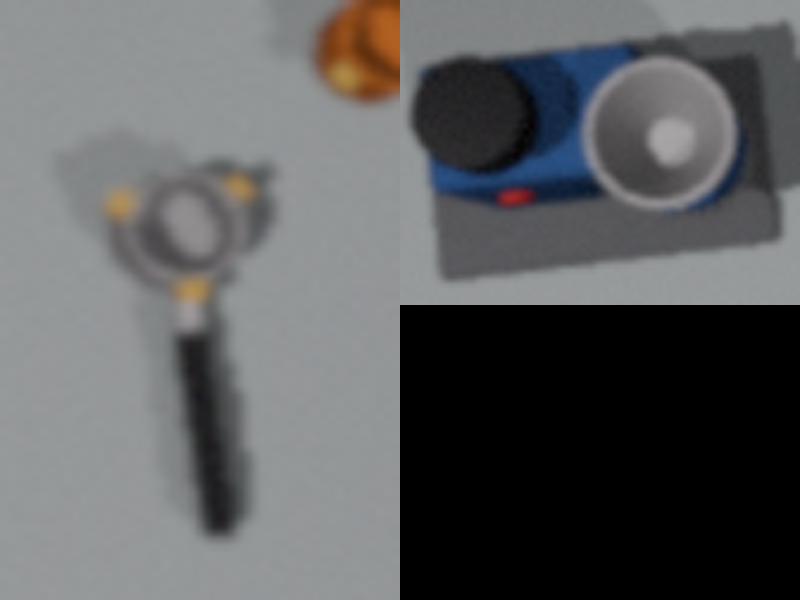

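The crop shows three brass lugs around the cup and the handle pointing down the image. The hopper rim is centred at about crop (660,133), and the base's front edge runs from (442,278) to (780,238). Now the mill pose and the approach rows.

```bash
cat >> h.py <<'E'
def R(a): return np.array([[np.cos(a),np.sin(a)],[np.sin(a),-np.cos(a)]])  # tool down, x_t at angle a: columns x_t,y_t
def plan(way,n,p0=None,a0=None):
    "way: list of (x,y,z,xt_deg), n rows each; prints tool-axis rows"
    o=get_obs(); q=o["tcp_rot"]
    p=np.array(o["position"] if p0 is None else p0,float); a=np.radians(a0) if a0 is not None else 2*np.arctan2(q[1],q[0])
    for w,k in zip(way,n):
        w=np.array(w,float); at=np.radians(w[3]); da=(at-a+np.pi)%(2*np.pi)-np.pi if abs(at-a)>np.pi+.5 else at-a
        ps=p.copy(); as_=a
        for i in range(1,k+1):
            t=ps+(w[:3]-ps)*i/k; d=t-p; s=R(a).T@d[:2]
            print([round(float(x),4) for x in(*s,-d[2])],round(float(-da/k),4)); p=t; a=as_+da*i/k
        print('-')
E
python3 - <<'E'
from h import *
s=snapshot("top"); im=s["frame"]; d=snapshot("side"); 
def c(x,y): return 138+(x-400+.5)/400*84-.5,146+(y+.5)/305*64-.5
h=onz(s,*c(660,133),.3); print("hopper top",h, "rim radius", [onz(s,*c(*p),.3)[:2].round(3) for p in((583,133),(737,133),(660,57),(660,211))])
for p in((442,278),(780,238),(755,57)): print("base",onz(s,*c(*p),.012).round(4))
# side rim: ellipse fit
g=cv2.cvtColor(d["frame"],cv2.COLOR_BGR2HSV); m=((g[...,1]<60)).astype(np.uint8)
print("proj of hopper in side (x1.5625)",np.array(proj(d,h))*1.5625)
cv2.imwrite("pics/c2.png",cv2.resize(d["frame"][160:290,250:350],(600,780)[:2],interpolation=cv2.INTER_CUBIC)[:600])
print("cup proj side",np.array(proj(d,[.5634,-.2958,.062]))*1.5625)
plan([(.37,.08,.25,-5),(.454,-.310,.2,-82.5)],[11,9])
E
```

```text
hopper top [0.55969021 0.11589934 0.3       ] rim radius [array([0.559, 0.165]), array([0.56 , 0.066]), array([0.609, 0.117]), array([0.509, 0.115])]
base [0.4714 0.3245 0.012 ]
base [0.5045 0.0582 0.012 ]
base [0.6488 0.0797 0.012 ]
proj of hopper in side (x1.5625) [437.26792868 275.10750617]
cup proj side [323.85509344 275.51768783]
[-0.038, 0.0302, -0.0] 0.1247
[-0.034, 0.0347, -0.0] 0.1247
[-0.0294, 0.0387, -0.0] 0.1247
[-0.0244, 0.042, -0.0] 0.1247
[-0.019, 0.0447, -0.0] 0.1247
[-0.0133, 0.0467, -0.0] 0.1247
[-0.0073, 0.048, -0.0] 0.1247
[-0.0013, 0.0486, -0.0] 0.1247
[0.0047, 0.0483, -0.0] 0.1247
[0.0107, 0.0474, -0.0] 0.1247
[0.0165, 0.0457, -0.0] 0.1247
-
[0.0131, 0.0424, 0.0056] 0.1503
[0.0193, 0.0399, 0.0056] 0.1503
[0.025, 0.0366, 0.0056] 0.1503
[0.0302, 0.0324, 0.0056] 0.1503
[0.0347, 0.0275, 0.0056] 0.1503
[0.0385, 0.022, 0.0056] 0.1503
[0.0413, 0.016, 0.0056] 0.1503
[0.0433, 0.0096, 0.0056] 0.1503
[0.0442, 0.0031, 0.0056] 0.1503
-
```

View pics/c2.png

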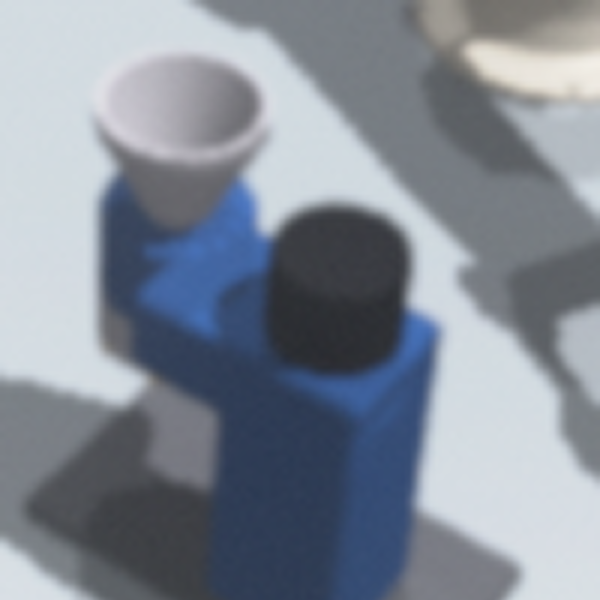

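The side crop shows the hopper rim centred at about crop (182,107), roughly consistent with the top view. The mill sits at about (0.560, 0.116) with yaw about 7°. Moving to above the handle.

```bash
python3 -m inch '[{"xyz":[-0.038,0.0302,0],"delta_rot":[0,0,0.125],"grip":0},{"xyz":[-0.034,0.0347,0],"delta_rot":[0,0,0.125],"grip":0},{"xyz":[-0.0294,0.0387,0],"delta_rot":[0,0,0.125],"grip":0},{"xyz":[-0.0244,0.042,0],"delta_rot":[0,0,0.125],"grip":0},{"xyz":[-0.019,0.0447,0],"delta_rot":[0,0,0.125],"grip":0},{"xyz":[-0.0133,0.0467,0],"delta_rot":[0,0,0.125],"grip":0},{"xyz":[-0.0073,0.048,0],"delta_rot":[0,0,0.125],"grip":0},{"xyz":[-0.0013,0.0486,0],"delta_rot":[0,0,0.125],"grip":0},{"xyz":[0.0047,0.0483,0],"delta_rot":[0,0,0.125],"grip":0},{"xyz":[0.0107,0.0474,0],"delta_rot":[0,0,0.125],"grip":0},{"xyz":[0.0165,0.0457,0],"delta_rot":[0,0,0.125],"grip":0},{"xyz":[0.0131,0.0424,0.006],"delta_rot":[0,0,0.15],"grip":0},{"xyz":[0.0193,0.04,0.006],"delta_rot":[0,0,0.15],"grip":0},{"xyz":[0.025,0.0366,0.006],"delta_rot":[0,0,0.15],"grip":0},{"xyz":[0.03,0.0324,0.006],"delta_rot":[0,0,0.15],"grip":0},{"xyz":[0.0347,0.0275,0.006],"delta_rot":[0,0,0.15],"grip":0},{"xyz":[0.0385,0.022,0.006],"delta_rot":[0,0,0.15],"grip":0},{"xyz":[0.0413,0.016,0.006],"delta_rot":[0,0,0.15],"grip":0},{"xyz":[0.0433,0.0096,0.006],"delta_rot":[0,0,0.15],"grip":0},{"xyz":[0.0442,0.003,0.006],"delta_rot":[0,0,0.15],"grip":0}]'
python3 - <<'E'
from h import *
o=get_obs();q=o["tcp_rot"];print(o["position"],q,np.degrees(2*np.arctan2(q[1],q[0])),o["joints"],o["time_s"])
plan([(.4543,-.3102,.03,-82.5)],[5])
s=snapshot("top");im=s["frame"];cv2.imwrite("pics/c3.png",cv2.resize(im[150:240,270:350],(533,600),interpolation=cv2.INTER_CUBIC))
E
```

```text
time_s: 2.25
position: [0.4521, -0.3122, 0.1959]
tcp_rot: [0.749, -0.662, 0.0, -0.0]
contact_force: [0.1, 0.2, 0.4]
grip_width: 0.0853
[ 0.45206382 -0.31222629  0.1959337 ] [ 7.49319565e-01 -6.62208562e-01  6.09282365e-05 -7.62015102e-05] -82.93705764556167 [-6.66445549e-01 -4.94422543e-02  1.46910974e+00  1.46843020e-04
  1.72179478e+00  7.81101278e-01] 2.25
[-0.0003, -0.0005, 0.0332] -0.0015
[-0.0003, -0.0005, 0.0332] -0.0015
[-0.0003, -0.0005, 0.0332] -0.0015
[-0.0003, -0.0005, 0.0332] -0.0015
[-0.0003, -0.0005, 0.0332] -0.0015
-
```

```bash
python3 -m inch '[{"xyz":[-0.0015,-0.0025,0.045],"delta_rot":[0,0,-0.007],"grip":0},{"xyz":[0,0,0.045],"delta_rot":[0,0,0],"grip":0},{"xyz":[0,0,0.045],"delta_rot":[0,0,0],"grip":0},{"xyz":[0,0,0.031],"delta_rot":[0,0,0],"grip":0},{"xyz":[0,0,0],"delta_rot":[0,0,0],"grip":0},{"xyz":[0,0,0],"delta_rot":[0,0,0],"grip":255},{"xyz":[0,0,0],"delta_rot":[0,0,0],"grip":255},{"xyz":[0,0,0],"delta_rot":[0,0,0],"grip":255},{"xyz":[0,0,0],"delta_rot":[0,0,0],"grip":255},{"xyz":[0,0,0],"delta_rot":[0,0,0],"grip":255},{"xyz":[0,0,0],"delta_rot":[0,0,0],"grip":255},{"xyz":[0,0,0],"delta_rot":[0,0,0],"grip":255},{"xyz":[0,0,0],"delta_rot":[0,0,0],"grip":255}]'; python3 -c "
from h import *
o=get_obs();print(o)"
```

```text
time_s: 3.6
position: [0.4547, -0.309, 0.0311]
tcp_rot: [0.754, -0.657, 0.001, 0.0]
contact_force: [-1.7, -1.3, 5.6]
grip_width: 0.0129
{'time_s': 3.6, 'joints': array([-6.58640881e-01,  2.58712088e-02,  1.69039664e+00, -1.74889447e-04,
        1.42369075e+00,  7.75621044e-01]), 'dq': array([ 0.00017438,  0.00199596,  0.00127628, -0.00144457, -0.00065985,
        0.00138934]), 'joint_efforts': array([  0.93325233, -38.02692175, -37.01728106,   0.26165466,
         0.16979094,  -0.05960651]), 'position': array([ 0.45471568, -0.30899514,  0.03113964]), 'tcp_rot': array([ 7.53702555e-01, -6.57215173e-01,  8.20687031e-04,  3.86020428e-05]), 'contact_force': array([-1.67616707, -1.33279186,  5.5598537 ]), 'torque': array([-0.1104429 , -0.2343723 , -0.06139506]), 'grip_width': 0.012882446506487915}
```

```bash
python3 -m inch '[{"xyz":[0,0,-0.01],"delta_rot":[0,0,0],"grip":255},{"xyz":[0,0,-0.02],"delta_rot":[0,0,0],"grip":255},{"xyz":[0,0,-0.03],"delta_rot":[0,0,0],"grip":255},{"xyz":[0,0,-0.03],"delta_rot":[0,0,0],"grip":255},{"xyz":[0,0,-0.03],"delta_rot":[0,0,0],"grip":255},{"xyz":[0,0,0],"delta_rot":[0,0,0],"grip":255},{"xyz":[0,0,0],"delta_rot":[0,0,0],"grip":255},{"xyz":[0,0,0],"delta_rot":[0,0,0],"grip":255}]'
python3 - <<'E'
from h import *
o=get_obs();print(o["position"],o["contact_force"],o["torque"],o["tcp_rot"])
a=snapshot("top");b=snapshot("side")
p=np.array(o["position"]); q=o["tcp_rot"]; y=np.radians(np.degrees(2*np.arctan2(q[1],q[0]))+90)
c=p+.11*np.array([np.cos(y),np.sin(y),0]); print("cup axis pred",c,np.degrees(y))
rim=c+[0,0,.032]
pa=proj(a,rim);pb=proj(b,rim);print(pa,pb)
def crop(f,c,w=30): x,y=int(c[0]),int(c[1]); return (x-w,y-w),cv2.resize(f[y-w:y+w,x-w:x+w],(400,400),interpolation=cv2.INTER_CUBIC)
o1,A=crop(a["frame"],pa);o2,B=crop(b["frame"],pb);print(o1,o2)
cv2.imwrite("pics/c4.png",np.hstack([A,B]))
np.savez("l.npz",a=a["frame"],b=b["frame"])
E
```

```text
time_s: 4.4
position: [0.4534, -0.3077, 0.1473]
tcp_rot: [0.754, -0.657, -0.002, 0.0]
contact_force: [-0.8, -0.7, -3.5]
grip_width: 0.013
[ 0.45335591 -0.30768998  0.14729249] [-0.83906781 -0.69585947 -3.45947884] [-0.00513986  0.3280734   0.02832059] [ 7.53804568e-01 -6.57094004e-01 -2.47193801e-03  1.81652699e-04]
cup axis pred [ 0.56232708 -0.29268052  0.14729249] 7.84245362468529
(np.float64(317.90089651934295), np.float64(176.99882571240317)) (np.float64(205.42698269234057), np.float64(154.17645287723158))
(287, 146) (175, 124)
```

View pics/c4.png

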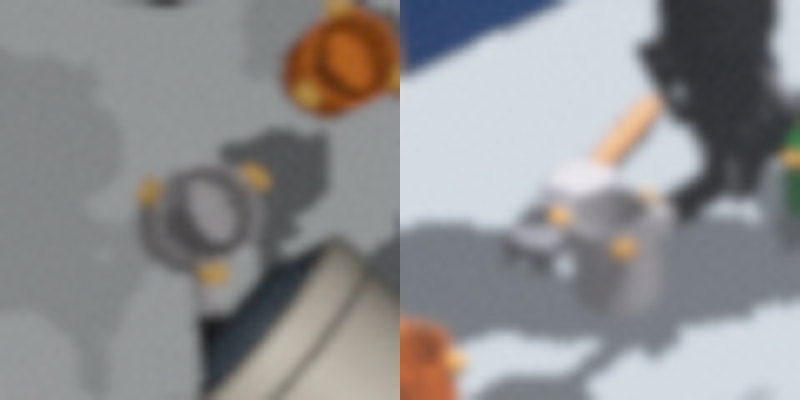

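The view shows the lifted cup with three lugs visible in both pictures: top crop (150,192), (257,178), (213,272); side crop (160,215), (224,247), (250,197). Triangulating these gives tilt and centre.

```bash
cat >> h.py <<'E'
def tri(a,ua,b,ub):
    c1,d1=ray(a,*ua);c2,d2=ray(b,*ub);M=np.stack([d1,-d2],1);t=np.linalg.lstsq(M,c2-c1,rcond=None)[0]
    p,q=c1+t[0]*d1,c2+t[1]*d2; return (p+q)/2,np.linalg.norm(p-q)
def brass(f,u,v,w=4):
    h=cv2.cvtColor(f,cv2.COLOR_BGR2HSV);u0,v0=int(round(u)),int(round(v));k=h[v0-w:v0+w+1,u0-w:u0+w+1].astype(float)
    m=((k[...,0]>10)&(k[...,0]<35))*np.clip(k[...,1]-60,0,None); Y,X=np.mgrid[-w:w+1,-w:w+1]
    return u0+(m*X).sum()/m.sum(),v0+(m*Y).sum()/m.sum()
def lugs(a,ta,b,tb):
    P=[]
    for x,y in zip(ta,tb):
        p,e=tri(a,brass(a["frame"],*x),b,brass(b["frame"],*y)); P.append(p); print(p.round(4),"gap",round(e,4))
    P=np.array(P);c=P.mean(0);n=np.cross(P[1]-P[0],P[2]-P[0]);n/=np.linalg.norm(n);n*=np.sign(n[2]);print("centre",c.round(4),"normal",n.round(3),"handle lug deg",np.degrees(np.arctan2(*(c-P[2])[1::-1])))
    return c,n
E
python3 - <<'E'
from h import *
a=snapshot("top");b=snapshot("side")
s=60/400
t=lambda o,x,y:(o[0]+x*s,o[1]+y*s)
lugs(a,[t((287,146),*p) for p in((150,192),(257,178),(213,272))],b,[t((175,124),*p) for p in((224,247),(160,215),(250,197))])
# cup & mill in the same frames
m=a["frame"];g=cv2.cvtColor(b["frame"],cv2.COLOR_BGR2HSV)
# hopper rim in side crop: bright low-saturation region edge
k=b["frame"][155:205,255:305]; cv2.imwrite("pics/x.png",k)
E
# independent hopper circle fits
python3 - <<'E'
from h import *
a=snapshot("top");b=snapshot("side")
for s,(x0,x1,y0,y1) in((a,(165,220,146,205)),(b,(260,300,162,192))):
    h=cv2.cvtColor(s["frame"],cv2.COLOR_BGR2HSV); v=s["frame"].min(2)
    k=v[y0:y1,x0:x1]; n=[]
    m=((h[...,1]<45)&(v>125)).astype(np.uint8)[y0:y1,x0:x1]
    for r in m[::1]: print(''.join('.#'[c] for c in r))
E
```

```text
[ 0.5723 -0.265   0.1654] gap 0.0009
[ 0.5812 -0.3195  0.1672] gap 0.0007
 ** On entry to DLASCL parameter number  4 had an illegal value
 ** On entry to DLASCL parameter number  4 had an illegal value
 ** On entry to DLASCL parameter number  4 had an illegal value
 ** On entry to DLASCL parameter number  4 had an illegal value
 ** On entry to DLASCL parameter number  5 had an illegal value
 ** On entry to DLASCL parameter number  4 had an illegal value
#######################################################
#######################################################
#######################################################
#######################################################
#####################################################..
###############################################........
##########################....##.......................
##################.....................................
##########.............................................
##.....................................................
.......................................................
..........................
[... 3850 characters left out ...]

########........................########h.py:29: RuntimeWarning: invalid value encountered in scalar divide
  return u0+(m*X).sum()/m.sum(),v0+(m*Y).sum()/m.sum()
Traceback (most recent call last):
  File "h.py", line 33, in lugs
    p,e=tri(a,brass(a["frame"],*x),b,brass(b["frame"],*y)); P.append(p); print(p.round(4),"gap",round(e,4))
        ~~~^^^^^^^^^^^^^^^^^^^^^^^^^^^^^^^^^^^^^^^^^^^^^^^
  File "h.py", line 24, in tri
    c1,d1=ray(a,*ua);c2,d2=ray(b,*ub);M=np.stack([d1,-d2],1);t=np.linalg.lstsq(M,c2-c1,rcond=None)[0]
                                                               ~~~~~~~~~~~~~~~^^^^^^^^^^^^^^^^^^^^
numpy.linalg.LinAlgError: SVD did not converge in Linear Least Squares
```

Run:
```python
from h import *
a=snapshot("top");b=snapshot("side")
def comps(f,x0,x1,y0,y1,S=70):
    h=cv2.cvtColor(f,cv2.COLOR_BGR2HSV);m=np.zeros(h.shape[:2],np.uint8)
    m[y0:y1,x0:x1]=((h[...,0]>10)&(h[...,0]<35)&(h[...,1]>S))[y0:y1,x0:x1]
    w=m*np.clip(h[...,1].astype(float)-40,0,None);n,l=cv2.connectedComponents(m);out=[]
    Y,X=np.mgrid[:384,:512]
    for i in range(1,n):
        k=w*(l==i); out.append((k.sum()>0 and (round((k*X).sum()/k.sum(),2),round((k*Y).sum()/k.sum(),2)),int((l==i).sum())))
    return out
print("top now",comps(a["frame"],300,330,165,192)); print("side now",comps(b["frame"],190,220,145,170))
print("top0",comps(cv2.imread("pics/top0.png"),298,330,165,200)); print("side0",comps(cv2.imread("pics/side0.png"),195,222,165,195))
```

```text
top now [((np.float64(325.27), np.float64(171.48)), 13), ((np.float64(309.16), np.float64(174.26)), 9), ((np.float64(318.5), np.float64(186.3)), 10)]
side now [((np.float64(206.93), np.float64(145.89)), 10), ((np.float64(198.0), np.float64(155.52)), 2), ((np.float64(207.93), np.float64(160.5)), 6)]
top0 [((np.float64(319.65), np.float64(174.37)), 10), ((np.float64(304.58), np.float64(176.92)), 9), ((np.float64(313.66), np.float64(188.13)), 11)]
side0 [((np.float64(209.95), np.float64(182.51)), 6)]
```

Run:
```python
from h import *
a=snapshot("top");b=snapshot("side")
def cen(f,u,v,w=3):
    k=f[v-w:v+w+1,u-w:u+w+1].astype(float); m=np.clip((k[...,2]+k[...,1])/2-k[...,0]-12,0,None);Y,X=np.mgrid[v-w:v+w+1,u-w:u+w+1]
    return ((m*X).sum()/m.sum(),(m*Y).sum()/m.sum()),round(m.sum())
f0=cv2.imread("pics/side0.png");d=f0[165:195,195:222].astype(int);m=(d[...,2]+d[...,1])//2-d[...,0]
print(m[8:24]); 
d=b["frame"][148:168,193:218].astype(int);print((d[...,2]+d[...,1])//2-d[...,0])
```

```text
[[ -9 -10 -10 -10 -10 -10 -10 -10 -10 -10 -12 -11 -11 -10 -10  -9  -3   9
   15   7  -4 -10 -10  -9  -7  -5  -5]
 [-10 -10 -10 -10  -9  -9  -9  -9 -11 -10  -9  -9  -8  -7  -7  -6   1  17
   33  28  10  -3  -7  -6  -5  -5  -5]
 [ -9 -11 -10  -9  -7  -1  -1  -6  -7  -9  -8  -6  -6  -6  -5  -4   2  13
   25  24  12   0  -4  -4  -5  -5  -4]
 [-10  -9 -10  -9   0  17  21   7  -4  -6  -6  -6  -6  -6  -6  -4  -1   4
    4   5   1  -4  -5  -5  -4  -4  -6]
 [-10 -10 -10  -9   8  35  38  15   0  -5  -6  -6  -6  -5  -5  -4  -3  -4
   -4  -5  -6  -5  -5  -5  -5  -7  -8]
 [ -9  -9  -9  -7   5  31  33  13   0  -5  -5  -6  -6  -5  -5  -5  -5  -5
   -6  -6  -7  -6  -7  -6  -8 -10  -9]
 [-10 -10 -10  -9  -4   9  12   4  -2  -4  -6  -6  -6  -6  -3  -4  -4  -6
   -6  -7  -8  -7  -9  -8  -9 -11 -10]
 [ -9  -9  -9 -10  -9  -7  -5  -5  -6  -6  -5  -5  -6  -3   3   6   5  -2
   -5  -7  -8  -9 -10  -9 -11 -11 -11]
 [-10 -10 -10 -10 -10 -10 -10  -8  -7  -4  -6  -5  -2  11  30  41  33  12
   -2  -7  -8 -10 -11 -10 -11 -11 -12]
 [-10 -10 -10  -9 -12 -12 -11  -9  -6  -4  -4  -4   5  31  62  74  62  27
    1  -7
[... 2109 characters left out ...]
-5  -4  -5  -4   4  24  49  55  38  14
   -1  -5  -8  -9  -8  -8  -9]
 [ -6  -6  -6  -7  -6  -8  -9  -7  -6  -5  -4  -5  -1   9  23  21  13   3
   -3  -6  -7  -9  -9  -8  -9]
 [ -8  -8  -6  -5  -7 -10 -10  -9  -6  -4  -4  -4  -4  -1   3   1  -2  -4
   -5  -6  -7  -8  -9  -9  -8]
 [ -7  -8  -6  -6  -7  -9 -10 -10  -6  -3  -4  -5  -3  -4  -4  -4  -6  -5
   -6  -6  -7  -8  -8  -9  -9]
 [ -9  -7  -8  -8  -9  -9  -9  -8  -6  -4  -5  -5  -5  -4  -5  -5  -5  -5
   -5  -6  -6  -7  -9  -9  -8]
 [ -8  -9  -8 -10  -9  -9  -8  -7  -6  -5  -5  -5  -5  -5  -4  -5  -5  -6
   -5  -6  -6  -8  -9  -9  -8]
 [-10  -9  -9  -9  -8 -10  -8  -7  -6  -5  -4  -4  -5  -5  -5  -5  -6  -6
   -6  -6  -7  -9  -9  -8  -9]]
```

Run:
```python
from h import *
a=snapshot("top");b=snapshot("side")
for nm,T,S in(("rest",[(304.58,176.92),(319.65,174.37),(313.66,188.13)],[(210.,182.5),(200.6,177.45),(213.35,174.5)]),
 ("held",[(309.16,174.26),(325.27,171.48),(318.5,186.3)],[(208,160.5),(198,155.3),(211.5,152.5)])):
    P=np.array([tri(a,x,b,y)[0] for x,y in zip(T,S)]);c=P.mean(0);n=np.cross(P[1]-P[0],P[2]-P[0]);n/=-np.linalg.norm(n)*-np.sign(n[2])
    print(nm,P.round(4).tolist(),"c",c.round(4),"n",n.round(3),"yaw",np.degrees(np.arctan2(*(c-P[2])[1::-1])))
print("mill hopper",tri(a,(192.3,173.6),b,(280.3,177.8)))
o=get_obs();print(o["position"],o["tcp_rot"],o["time_s"])
```

```text
rest [[0.5736, -0.2663, 0.0513], [0.5825, -0.3214, 0.052], [0.531, -0.2986, 0.0525]] c [ 0.5623 -0.2954  0.0519] n [0.016 0.015 1.   ] yaw 5.756157605423538
held [[0.5725, -0.2649, 0.1674], [0.5818, -0.3193, 0.1698], [0.5306, -0.2955, 0.1706]] c [ 0.5616 -0.2932  0.1693] n [0.038 0.05  0.998] yaw 4.132395449510228
mill hopper (array([0.5595515 , 0.11706833, 0.29324309]), np.float64(0.0015334605357918718))
[ 0.45438235 -0.30851344  0.15037707] [ 7.53785147e-01 -6.57120952e-01  8.27757707e-05  2.36667557e-06] 5.0
```

Run:
```python
from h import *
M=np.array([.5597,.1167]);y=np.radians(78);g=M-.1095*np.array([np.cos(y),np.sin(y)]);print(g)
w=g-.16*np.array([np.cos(y),np.sin(y)]);print(w)
plan([(*w,.15,-12),(*w,.083,-12),(*g,.083,-12)],[10,3,6])
```

```text
[0.53693367 0.00959284]
[ 0.5036678  -0.14691078]
[-0.0153, -0.0071, 0.0] -0.1225
[-0.0144, -0.0089, 0.0] -0.1225
[-0.0132, -0.0106, 0.0] -0.1225
[-0.0118, -0.0121, 0.0] -0.1225
[-0.0102, -0.0135, 0.0] -0.1225
[-0.0085, -0.0146, 0.0] -0.1225
[-0.0066, -0.0155, 0.0] -0.1225
[-0.0047, -0.0162, 0.0] -0.1225
[-0.0027, -0.0167, 0.0] -0.1225
[-0.0006, -0.0169, 0.0] -0.1225
-
[0.0, 0.0, 0.0223] -0.0
[0.0, 0.0, 0.0223] -0.0
[0.0, 0.0, 0.0223] -0.0
-
[0.0, -0.0267, -0.0] -0.0
[0.0, -0.0267, -0.0] -0.0
[0.0, -0.0267, -0.0] -0.0
[0.0, -0.0267, -0.0] -0.0
[0.0, -0.0267, -0.0] -0.0
[0.0, -0.0267, -0.0] -0.0
-
```

```bash
python3 -m inch '[{"xyz":[-0.0153,-0.0071,0],"delta_rot":[0,0,-0.1225],"grip":255},{"xyz":[-0.0144,-0.0089,0],"delta_rot":[0,0,-0.1225],"grip":255},{"xyz":[-0.0132,-0.0106,0],"delta_rot":[0,0,-0.1225],"grip":255},{"xyz":[-0.0118,-0.0121,0],"delta_rot":[0,0,-0.1225],"grip":255},{"xyz":[-0.0102,-0.0135,0],"delta_rot":[0,0,-0.1225],"grip":255},{"xyz":[-0.0085,-0.0146,0],"delta_rot":[0,0,-0.1225],"grip":255},{"xyz":[-0.0066,-0.0155,0],"delta_rot":[0,0,-0.1225],"grip":255},{"xyz":[-0.0047,-0.0162,0],"delta_rot":[0,0,-0.1225],"grip":255},{"xyz":[-0.0027,-0.0167,0],"delta_rot":[0,0,-0.1225],"grip":255},{"xyz":[-0.0006,-0.0169,0],"delta_rot":[0,0,-0.1225],"grip":255},{"xyz":[0,0,0.0223],"delta_rot":[0,0,0],"grip":255},{"xyz":[0,0,0.0223],"delta_rot":[0,0,0],"grip":255},{"xyz":[0,0,0.0223],"delta_rot":[0,0,0],"grip":255},{"xyz":[0,0,0],"delta_rot":[0,0,0],"grip":255},{"xyz":[0,0,0],"delta_rot":[0,0,0],"grip":255}]'
python3 - <<'E'
from h import *
o=get_obs();q=o["tcp_rot"];print(o["position"],np.degrees(2*np.arctan2(q[1],q[0])),q,o["contact_force"],o["torque"])
plan([(.5369,.0096,.083,-12)],[6])
a=snapshot("top");b=snapshot("side")
p=np.array(o["position"]);y=np.radians(np.degrees(2*np.arctan2(q[1],q[0]))+90);c=p+.11*np.array([np.cos(y),np.sin(y),0]);print(c)
def crop(s,p,w=35):
    u=proj(s,p);x,y=int(u[0]),int(u[1]);print((x-w,y-w));return cv2.resize(s["frame"][y-w:y+w,x-w:x+w],(400,400),interpolation=cv2.INTER_CUBIC)
cv2.imwrite("pics/c5.png",np.hstack([crop(a,c),crop(b,c)]))
for k in [0,120,-120]:
    l=c+[*( -.0345*np.array([np.cos(y+np.radians(k)),np.sin(y+np.radians(k))])),.022]; print(k,np.round(proj(a,l),1),np.round(proj(b,l),1))
E
```

```text
time_s: 6.5
position: [0.5035, -0.1468, 0.0837]
tcp_rot: [0.995, -0.104, -0.0, -0.0]
contact_force: [-0.3, 0.0, -3.4]
grip_width: 0.013
[ 0.50354704 -0.14682556  0.08373124] -11.975608783371955 [ 9.94544119e-01 -1.04316773e-01 -8.32337181e-05 -4.82976248e-06] [-0.26792848  0.04097143 -3.43554941] [-0.35868206  0.0529577   0.00371472]
[0.0, -0.0267, 0.0001] 0.0001
[0.0, -0.0267, 0.0001] 0.0001
[0.0, -0.0267, 0.0001] 0.0001
[0.0, -0.0267, 0.0001] 0.0001
[0.0, -0.0267, 0.0001] 0.0001
[0.0, -0.0267, 0.0001] 0.0001
-
[ 0.52637152 -0.03921959  0.08373124]
(208, 153)
(220, 162)
0 [252.6 190.5] [250.4 188.3]
120 [240.2 179.2] [250.8 198.5]
-120 [236.5 195.6] [263.9 192.9]
```

View pics/c5.png

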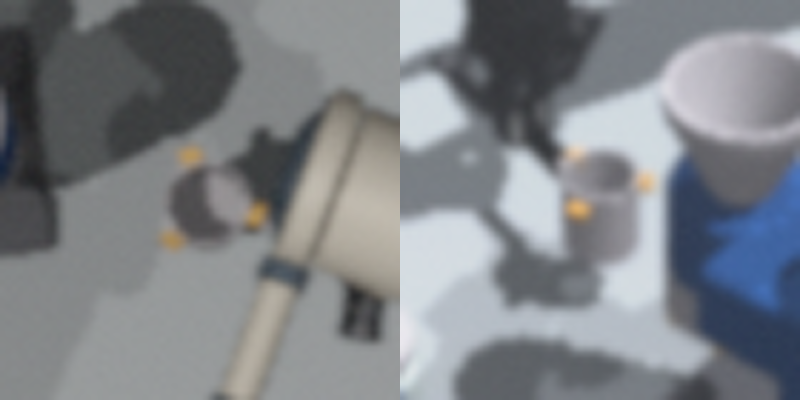

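The crop shows the cup upright beside the mill, with lugs at top crop (190,156), (173,240), (257,213). I'll refine the in-hand offset with centroids.

Run:
```python
from h import *
a=snapshot("top");b=snapshot("side")
def cen(f,u,v,w=4):
    k=f[v-w:v+w+1,u-w:u+w+1].astype(float); m=np.clip((k[...,2]+k[...,1])/2-k[...,0]-8,0,None);Y,X=np.mgrid[v-w:v+w+1,u-w:u+w+1]
    return (m*X).sum()/m.sum(),(m*Y).sum()/m.sum()
T=[cen(a["frame"],*p) for p in((241,180),(238,195),(253,190))]
S=[cen(b["frame"],*p) for p in((251,198),(263,193),(250,189))]
P=np.array([tri(a,x,b,y)[0] for x,y in zip(T,S)]);c=P.mean(0);print(np.round(T,1),np.round(S,1),P.round(4),c.round(4))
Z=np.array([onz(a,*x,.104) for x in T]);print("top only",Z.mean(0).round(4),"yaw",np.degrees(np.arctan2(*(Z.mean(0)-Z[2])[1::-1])))
```

```text
[[240.9 179.6]
 [237.9 194.4]
 [252.5 189.9]] [[250.6 198. ]
 [262.4 193.2]
 [249.9 188.5]] [[ 0.5577 -0.0312  0.1053]
 [ 0.505  -0.0206  0.1042]
 [ 0.5216 -0.073   0.1057]] [ 0.5281 -0.0416  0.1051]
top only [ 0.5282 -0.0417  0.104 ] yaw 77.73226229433944
```

```bash
python3 -m inch '[{"xyz":[0,-0.0269,0],"delta_rot":[0,0,0],"grip":255},{"xyz":[0,-0.0269,0],"delta_rot":[0,0,0],"grip":255},{"xyz":[0,-0.0269,0],"delta_rot":[0,0,0],"grip":255},{"xyz":[0,-0.0269,0],"delta_rot":[0,0,0],"grip":255},{"xyz":[0,-0.0269,0],"delta_rot":[0,0,0],"grip":255},{"xyz":[0,-0.0269,0],"delta_rot":[0,0,0],"grip":255},{"xyz":[0,0,-0.004],"delta_rot":[0,0,0],"grip":255},{"xyz":[0,0,-0.004],"delta_rot":[0,0,0],"grip":255},{"xyz":[0,0,0],"delta_rot":[0,0,0],"grip":255}]'
python3 -m inch '[{"xyz":[0,0,-0.001],"delta_rot":[0,0,0],"grip":255},{"xyz":[0,0,-0.001],"delta_rot":[0,0,0],"grip":255}]'
python3 - <<'E'
from h import *
a=snapshot("top");b=snapshot("side");o=get_obs();print(o["position"],o["contact_force"],o["torque"])
cv2.imwrite("pics/c6.png",np.hstack([cv2.resize(s["frame"][v-40:v+40,u-40:u+40],(400,400),interpolation=cv2.INTER_CUBIC) for s,(u,v) in((a,(195,180)),(b,(280,210)))]))
E
```

```text
time_s: 7.6
position: [0.5377, 0.0104, 0.0929]
tcp_rot: [0.995, -0.105, 0.001, 0.0]
contact_force: [-0.5, -0.8, -3.4]
grip_width: 0.0129
time_s: 7.8
position: [0.5369, 0.0103, 0.0935]
tcp_rot: [0.994, -0.105, -0.0, 0.0]
contact_force: [0.4, 0.3, -3.2]
grip_width: 0.0126
[0.53701589 0.01051115 0.09348881] [ 0.52910863  0.1690411  -3.33815767] [-0.26195593  0.03884252 -0.0297531 ]
```

View pics/c6.png

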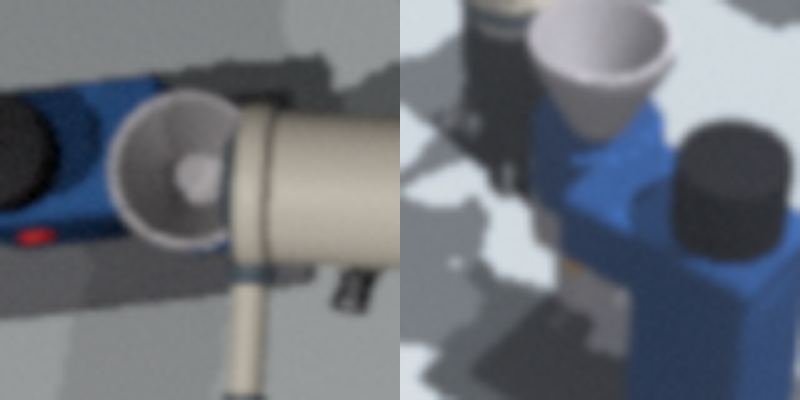

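The pictures show the cup under the head, mostly hidden (a lug at about (572,265) in the side crop). From here I go by feel.

```bash
cat > st.py <<'E'
from h import *
o=get_obs();q=o["tcp_rot"];a=np.degrees(2*np.arctan2(q[1],q[0]))
p=o["position"]; y=np.radians(a+90); c=p[:2]+.108*np.array([np.cos(y),np.sin(y)])
t=np.array(o["torque"]);f=np.array(o["contact_force"]); print("  t%.1f p"%o["time_s"],p.round(4),"psi %.1f"%(a+90),"cup",c.round(4),"F",f.round(1),"T",t.round(2))
E
U='[{"xyz":[0,0,-0.001],"delta_rot":[0,0,0],"grip":255},{"xyz":[0,0,0],"delta_rot":[0,0,0],"grip":255}]'; unset U
python3 -m inch '[{"xyz":[0,0,-0.001],"delta_rot":[0,0,0],"grip":255},{"xyz":[0,0,-0.001],"delta_rot":[0,0,0],"grip":255}]' >/dev/null; python3 st.py
python3 -m inch '[{"xyz":[0,0,-0.001],"delta_rot":[0,0,0],"grip":255},{"xyz":[0,0,0],"delta_rot":[0,0,0],"grip":255}]' >/dev/null; python3 st.py
python3 -m inch '[{"xyz":[0,0,-0.001],"delta_rot":[0,0,0],"grip":255},{"xyz":[0,0,0],"delta_rot":[0,0,0],"grip":255}]' >/dev/null; python3 st.py
python3 -m inch '[{"xyz":[0,0,-0.001],"delta_rot":[0,0,0],"grip":255},{"xyz":[0,0,0],"delta_rot":[0,0,0],"grip":255}]' >/dev/null; python3 st.py
```

```text
t8.1 p [0.5369 0.0109 0.0953] psi 78.0 cup [0.5594 0.1165] F [-0.2  0.7 -3.4] T [-0.35  0.07  0.02]
  t8.3 p [0.5371 0.0111 0.0966] psi 78.0 cup [0.5595 0.1167] F [-0.4  0.3 -3.6] T [-0.33  0.07 -0.02]
  t8.5 p [0.5371 0.0111 0.0975] psi 78.0 cup [0.5595 0.1167] F [ 0.9  0.3 -3. ] T [-0.34  0.05  0.01]
  t8.7 p [0.5371 0.0111 0.0986] psi 78.0 cup [0.5595 0.1167] F [ 0.3 -0.3 -2.5] T [-0.29  0.06  0.  ]
```

```bash
python3 -m inch '[{"xyz":[0,0,-0.001],"delta_rot":[0,0,0],"grip":255},{"xyz":[0,0,0],"delta_rot":[0,0,0],"grip":255}]' >/dev/null; python3 st.py
python3 -m inch '[{"xyz":[0,0,-0.001],"delta_rot":[0,0,0],"grip":255},{"xyz":[0,0,0],"delta_rot":[0,0,0],"grip":255}]' >/dev/null; python3 st.py
python3 -m inch '[{"xyz":[0,0,-0.0005],"delta_rot":[0,0,0],"grip":255},{"xyz":[0,0,0],"delta_rot":[0,0,0],"grip":255}]' >/dev/null; python3 st.py
python3 -m inch '[{"xyz":[0,0,-0.0005],"delta_rot":[0,0,0],"grip":255},{"xyz":[0,0,0],"delta_rot":[0,0,0],"grip":255}]' >/dev/null; python3 st.py
```

```text
t8.9 p [0.5371 0.0111 0.0996] psi 78.0 cup [0.5595 0.1167] F [-0.3 -0.6 -3.4] T [-0.33  0.02 -0.06]
  t9.1 p [0.5371 0.0111 0.1006] psi 78.0 cup [0.5595 0.1167] F [ 0.2 -0.4 -3.8] T [-0.34  0.   -0.06]
  t9.3 p [0.537  0.0111 0.1009] psi 78.0 cup [0.5595 0.1167] F [ 0.2  0.7 -3.6] T [-0.34  0.09 -0.  ]
  t9.5 p [0.537  0.0111 0.1014] psi 78.0 cup [0.5594 0.1167] F [ 0.6 -0.1 -3.6] T [-0.31 -0.01 -0.  ]
```

```bash
python3 -m inch '[{"xyz":[0,0,-0.0007],"delta_rot":[0,0,0],"grip":255},{"xyz":[0,0,0],"delta_rot":[0,0,0],"grip":255}]' >/dev/null; python3 st.py
python3 -m inch '[{"xyz":[0,0,-0.0007],"delta_rot":[0,0,0],"grip":255},{"xyz":[0,0,0],"delta_rot":[0,0,0],"grip":255}]' >/dev/null; python3 st.py
python3 -m inch '[{"xyz":[0,0,-0.0007],"delta_rot":[0,0,0],"grip":255},{"xyz":[0,0,0],"delta_rot":[0,0,0],"grip":255}]' >/dev/null; python3 st.py
python3 -m inch '[{"xyz":[0,0,-0.0007],"delta_rot":[0,0,0],"grip":255},{"xyz":[0,0,0],"delta_rot":[0,0,0],"grip":255}]' >/dev/null; python3 st.py
```

```text
t9.7 p [0.5369 0.0111 0.102 ] psi 78.0 cup [0.5593 0.1167] F [ 0. -0. -5.] T [-0.42  0.08  0.02]
  t9.9 p [0.5368 0.011  0.1022] psi 78.0 cup [0.5592 0.1166] F [ 0.7 -0.2 -6.7] T [-0.56  0.03 -0.02]
  t10.1 p [0.5368 0.0109 0.103 ] psi 78.0 cup [0.5592 0.1166] F [ 0.7 -0.9 -7.8] T [-0.72  0.09 -0.09]
  t10.3 p [0.5368 0.0109 0.104 ] psi 78.0 cup [0.5592 0.1165] F [ 0.7 -2.2 -8.9] T [-0.8   0.23 -0.02]
```

Contact is at TCP z of about 0.1017. I'll ease off slightly and sweep clockwise about the cup axis under light pressure.

```bash
python3 -m inch '[{"xyz":[0,0,0.001],"delta_rot":[0,0,0],"grip":255},{"xyz":[0,0,0],"delta_rot":[0,0,0],"grip":255}]' >/dev/null; python3 st.py
python3 -m inch '[{"xyz":[-0.0038,-0.0001,0],"delta_rot":[0,0,0.035],"grip":255},{"xyz":[0,0,0],"delta_rot":[0,0,0],"grip":255}]' >/dev/null; python3 st.py
python3 -m inch '[{"xyz":[-0.0038,-0.0001,0],"delta_rot":[0,0,0.035],"grip":255},{"xyz":[0,0,0],"delta_rot":[0,0,0],"grip":255}]' >/dev/null; python3 st.py
python3 -m inch '[{"xyz":[-0.0038,0,0],"delta_rot":[0,0,0.035],"grip":255},{"xyz":[0,0,0],"delta_rot":[0,0,0],"grip":255}]' >/dev/null; python3 st.py
python3 -m inch '[{"xyz":[-0.0038,-0.0001,0],"delta_rot":[0,0,0.035],"grip":255},{"xyz":[0,0,0],"delta_rot":[0,0,0],"grip":255}]' >/dev/null; python3 st.py
```

```text
t10.5 p [0.5372 0.0112 0.1035] psi 78.0 cup [0.5596 0.1169] F [-0.9  0.2 -5.2] T [-0.54  0.23  0.03]
  t10.7 p [0.5335 0.0121 0.1036] psi 76.0 cup [0.5596 0.1169] F [ 1.3  0.7 -5.6] T [-0.49 -0.05 -0.06]
  t10.9 p [0.5298 0.0132 0.1036] psi 74.0 cup [0.5595 0.117 ] F [ 1.1 -0.8 -4.6] T [-0.37  0.08 -0.06]
  t11.1 p [0.5261 0.0142 0.1036] psi 72.1 cup [0.5594 0.1169] F [-0.1 -0.1 -3.6] T [-0.33  0.15  0.01]
  t11.3 p [0.5226 0.0155 0.1037] psi 70.1 cup [0.5594 0.117 ] F [-0.1 -0.3 -3.2] T [-0.31  0.14 -0.04]
```

```bash
python3 -m inch '[{"xyz":[0,0,-0.0008],"delta_rot":[0,0,0],"grip":255},{"xyz":[0,0,0],"delta_rot":[0,0,0],"grip":255}]' >/dev/null; python3 st.py
python3 -m inch '[{"xyz":[0,0,-0.0008],"delta_rot":[0,0,0],"grip":255},{"xyz":[0,0,0],"delta_rot":[0,0,0],"grip":255}]' >/dev/null; python3 st.py
python3 -m inch '[{"xyz":[0,0,-0.0008],"delta_rot":[0,0,0],"grip":255},{"xyz":[0,0,0],"delta_rot":[0,0,0],"grip":255}]' >/dev/null; python3 st.py
```

```text
t11.5 p [0.5228 0.0153 0.1044] psi 70.1 cup [0.5596 0.1168] F [ 0.5  0.8 -3.8] T [-0.27  0.13 -0.07]
  t11.7 p [0.5226 0.0153 0.105 ] psi 70.0 cup [0.5595 0.1168] F [-0.2 -1.1 -3.3] T [-0.31  0.05  0.08]
  t11.9 p [0.5225 0.0152 0.1057] psi 70.0 cup [0.5594 0.1167] F [-0.  -0.2 -3.4] T [-0.38  0.1   0.02]
```

It rises freely, so the lugs are in the gaps. Continuing up carefully.

```bash
python3 -m inch '[{"xyz":[0,0,-0.0015],"delta_rot":[0,0,0],"grip":255},{"xyz":[0,0,0],"delta_rot":[0,0,0],"grip":255}]' >/dev/null; python3 st.py
python3 -m inch '[{"xyz":[0,0,-0.0015],"delta_rot":[0,0,0],"grip":255},{"xyz":[0,0,0],"delta_rot":[0,0,0],"grip":255}]' >/dev/null; python3 st.py
python3 -m inch '[{"xyz":[0,0,-0.0015],"delta_rot":[0,0,0],"grip":255},{"xyz":[0,0,0],"delta_rot":[0,0,0],"grip":255}]' >/dev/null; python3 st.py
python3 -m inch '[{"xyz":[0,0,-0.0015],"delta_rot":[0,0,0],"grip":255},{"xyz":[0,0,0],"delta_rot":[0,0,0],"grip":255}]' >/dev/null; python3 st.py
```

```text
t12.1 p [0.5225 0.0152 0.1073] psi 70.0 cup [0.5594 0.1167] F [ 0.5 -1.  -3.5] T [-0.36  0.1  -0.04]
  t12.3 p [0.5225 0.0152 0.1088] psi 70.0 cup [0.5594 0.1167] F [-0.1 -1.5 -4. ] T [-0.37  0.16 -0.04]
  t12.5 p [0.5225 0.0152 0.1103] psi 70.0 cup [0.5594 0.1167] F [-0.2 -0.  -3.2] T [-0.43  0.08 -0.03]
  t12.7 p [0.5225 0.0153 0.1119] psi 70.0 cup [0.5595 0.1168] F [-0.7 -0.7 -2.4] T [-0.39  0.14 -0.08]
```

```bash
python3 -m inch '[{"xyz":[0,0,-0.001],"delta_rot":[0,0,0],"grip":255},{"xyz":[0,0,0],"delta_rot":[0,0,0],"grip":255}]' >/dev/null; python3 st.py
python3 -m inch '[{"xyz":[0,0,-0.001],"delta_rot":[0,0,0],"grip":255},{"xyz":[0,0,0],"delta_rot":[0,0,0],"grip":255}]' >/dev/null; python3 st.py
python3 -m inch '[{"xyz":[0,0,-0.001],"delta_rot":[0,0,0],"grip":255},{"xyz":[0,0,0],"delta_rot":[0,0,0],"grip":255}]' >/dev/null; python3 st.py
python3 -m inch '[{"xyz":[0,0,-0.001],"delta_rot":[0,0,0],"grip":255},{"xyz":[0,0,0],"delta_rot":[0,0,0],"grip":255}]' >/dev/null; python3 st.py
python3 -m inch '[{"xyz":[0,0,-0.001],"delta_rot":[0,0,0],"grip":255},{"xyz":[0,0,0],"delta_rot":[0,0,0],"grip":255}]' >/dev/null; python3 st.py
```

```text
t12.9 p [0.5224 0.0153 0.1126] psi 70.0 cup [0.5593 0.1168] F [ 0.   0.1 -3.7] T [-0.34  0.13 -0.03]
  t13.1 p [0.5224 0.0152 0.1135] psi 70.0 cup [0.5593 0.1167] F [-0.1  0.  -4.7] T [-0.46  0.09 -0.05]
  t13.3 p [0.5224 0.0153 0.1145] psi 70.0 cup [0.5593 0.1168] F [ 0.6  0.2 -5.2] T [-0.49  0.11  0.03]
  t13.5 p [0.5223 0.0152 0.1155] psi 70.0 cup [0.5593 0.1167] F [ 0.8 -1.5 -5.4] T [-0.57  0.11 -0.05]
  t13.7 p [0.5223 0.0152 0.1166] psi 70.0 cup [0.5593 0.1167] F [ 0.6 -1.  -5.6] T [-0.58  0.18 -0.01]
```

```bash
python3 -m inch '[{"xyz":[0,0,-0.001],"delta_rot":[0,0,0],"grip":255},{"xyz":[0,0,0],"delta_rot":[0,0,0],"grip":255},{"xyz":[0,0,0],"delta_rot":[0,0,0],"grip":255}]' >/dev/null; python3 st.py
python3 -m inch '[{"xyz":[0,0,-0.0008],"delta_rot":[0,0,0],"grip":255},{"xyz":[0,0,0],"delta_rot":[0,0,0],"grip":255}]' >/dev/null; python3 st.py
python3 -m inch '[{"xyz":[0,0,-0.0008],"delta_rot":[0,0,0],"grip":255},{"xyz":[0,0,0],"delta_rot":[0,0,0],"grip":255},{"xyz":[0,0,0],"delta_rot":[0,0,0],"grip":255}]' >/dev/null; python3 st.py;python3 st.py
python3 - <<'E'
from h import *
b=snapshot("side");cv2.imwrite("pics/c7.png",cv2.resize(b["frame"][180:250,250:320],(600,600),interpolation=cv2.INTER_CUBIC))
E
python3 st.py
```

```text
t14.0 p [0.5223 0.0152 0.1174] psi 70.0 cup [0.5592 0.1167] F [ 0.4 -0.1 -6.3] T [-0.68  0.17 -0.03]
  t14.2 p [0.5223 0.0152 0.1184] psi 70.0 cup [0.5593 0.1167] F [ 0.  -1.8 -6.1] T [-0.72  0.19 -0.03]
  t14.5 p [0.5224 0.0152 0.1191] psi 70.0 cup [0.5593 0.1167] F [-0.8 -1.3 -7.1] T [-0.73  0.24 -0.02]
  t14.5 p [0.5224 0.0152 0.1191] psi 70.0 cup [0.5593 0.1167] F [-0.8 -1.3 -7.1] T [-0.73  0.24 -0.02]
  t14.6 p [0.5224 0.0152 0.1191] psi 70.0 cup [0.5593 0.1167] F [-0.2 -0.5 -7.8] T [-0.74  0.28 -0.02]
```

View pics/c7.png

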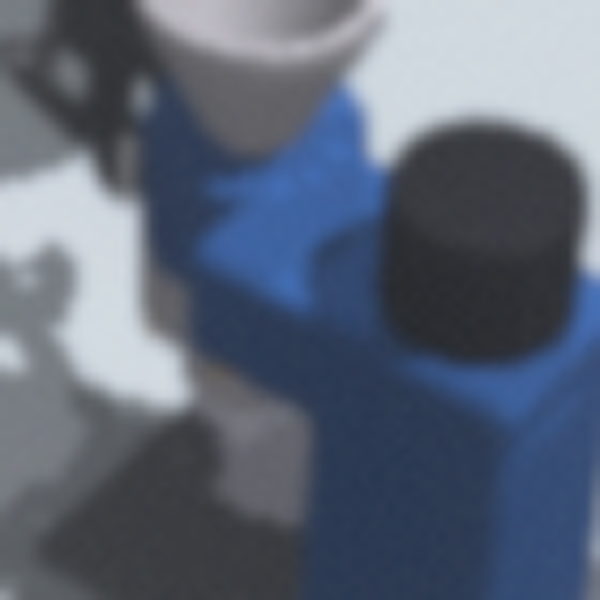

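The side crop shows the cup up inside the collar, with the grey body at about (265,450) below the head. Seal force of about 3.7 N means the lugs are at about 134 mm. Starting the clockwise twist, watching the moment about the axis.

```bash
echo '
r=p[:2]-c; print("    M_axis %.2f"%(t[2]+r[0]*f[1]-r[1]*f[0]))' >> st.py
python3 -m inch '[{"xyz":[-0.0038,-0.0001,0],"delta_rot":[0,0,0.035],"grip":255},{"xyz":[-0.0038,0,0],"delta_rot":[0,0,0.035],"grip":255},{"xyz":[0,0,0],"delta_rot":[0,0,0],"grip":255}]' >/dev/null; python3 st.py
python3 -m inch '[{"xyz":[-0.0038,-0.0001,0],"delta_rot":[0,0,0.035],"grip":255},{"xyz":[-0.0038,-0.0001,0],"delta_rot":[0,0,0.035],"grip":255},{"xyz":[0,0,0],"delta_rot":[0,0,0],"grip":255}]' >/dev/null; python3 st.py
python3 -m inch '[{"xyz":[-0.0038,-0.0001,0],"delta_rot":[0,0,0.035],"grip":255},{"xyz":[-0.0038,0,0],"delta_rot":[0,0,0.035],"grip":255},{"xyz":[0,0,0],"delta_rot":[0,0,0],"grip":255}]' >/dev/null; python3 st.py
python3 -m inch '[{"xyz":[-0.0038,-0.0001,0],"delta_rot":[0,0,0.035],"grip":255},{"xyz":[-0.0038,-0.0001,0],"delta_rot":[0,0,0.035],"grip":255},{"xyz":[0,0,0],"delta_rot":[0,0,0],"grip":255}]' >/dev/null; python3 st.py
```

```text
t14.8 p [0.5154 0.0183 0.1193] psi 66.0 cup [0.5593 0.117 ] F [ 0.8 -0.7 -6.6] T [-0.57  0.16 -0.07]
    M_axis 0.04
  t15.2 p [0.5086 0.0217 0.1193] psi 62.0 cup [0.5592 0.117 ] F [ 0.1 -1.1 -6.6] T [-0.56  0.15 -0.02]
    M_axis 0.05
  t15.4 p [0.502  0.0254 0.1193] psi 58.0 cup [0.5592 0.117 ] F [ 1.7 -0.2 -6.6] T [-0.58  0.23 -0.08]
    M_axis 0.08
  t15.8 p [0.4957 0.0297 0.1192] psi 54.1 cup [0.5591 0.1171] F [ 0.3 -0.5 -6.5] T [-0.58  0.28 -0.07]
    M_axis -0.01
```

```bash
python3 -m inch '[{"xyz":[-0.0038,-0.0001,0],"delta_rot":[0,0,0.035],"grip":255},{"xyz":[-0.0038,0,0],"delta_rot":[0,0,0.035],"grip":255},{"xyz":[0,0,0],"delta_rot":[0,0,0],"grip":255}]' >/dev/null; python3 st.py
python3 -m inch '[{"xyz":[-0.0038,-0.0001,0],"delta_rot":[0,0,0.035],"grip":255},{"xyz":[-0.0038,-0.0001,0],"delta_rot":[0,0,0.035],"grip":255},{"xyz":[0,0,0],"delta_rot":[0,0,0],"grip":255}]' >/dev/null; python3 st.py
python3 -m inch '[{"xyz":[-0.0038,-0.0001,0],"delta_rot":[0,0,0.035],"grip":255},{"xyz":[-0.0038,0,0],"delta_rot":[0,0,0.035],"grip":255},{"xyz":[0,0,0],"delta_rot":[0,0,0],"grip":255}]' >/dev/null; python3 st.py
python3 -m inch '[{"xyz":[-0.0038,-0.0001,0],"delta_rot":[0,0,0.035],"grip":255},{"xyz":[-0.0038,-0.0001,0],"delta_rot":[0,0,0.035],"grip":255},{"xyz":[0,0,0],"delta_rot":[0,0,0],"grip":255}]' >/dev/null; python3 st.py
python3 -m inch '[{"xyz":[-0.0038,-0.0001,0],"delta_rot":[0,0,0.035],"grip":255},{"xyz":[-0.0038,0,0],"delta_rot":[0,0,0.035],"grip":255},{"xyz":[0,0,0],"delta_rot":[0,0,0],"grip":255}]' >/dev/null; python3 st.py
python3 -m inch '[{"xyz":[-0.0038,-0.0001,0],"delta_rot":[0,0,0.035],"grip":255},{"xyz":[-0.0038,-0.0001,0],"delta_rot":[0,0,0.035],"grip":255},{"xyz":[0,0,0],"delta_rot":[0,0,0],"grip":255}]' >/dev/null; python3 st.py
```

```text
t16.1 p [0.4897 0.0343 0.1192] psi 50.1 cup [0.5591 0.1171] F [-0.1  0.1 -6.6] T [-0.56  0.31 -0.1 ]
    M_axis -0.11
  t16.4 p [0.4841 0.0394 0.1192] psi 46.1 cup [0.5591 0.1171] F [ 0.3 -0.5 -6.9] T [-0.51  0.38 -0.1 ]
    M_axis -0.03
  t16.6 p [0.4788 0.0448 0.1192] psi 42.0 cup [0.559  0.1172] F [ 1.1 -0.8 -7.7] T [-0.48  0.35 -0.05]
    M_axis 0.09
  t16.9 p [0.474  0.0507 0.1192] psi 38.0 cup [0.5591 0.1172] F [-0.2 -0.9 -6.8] T [-0.48  0.34 -0.11]
    M_axis -0.05
  t17.2 p [0.4695 0.0568 0.1192] psi 34.0 cup [0.5591 0.1173] F [ 0.5 -1.  -6.4] T [-0.4   0.35 -0.04]
    M_axis 0.08
  t17.6 p [0.4656 0.0633 0.1192] psi 30.0 cup [0.5591 0.1173] F [-0.  -0.1 -6.4] T [-0.37  0.42 -0.11]
    M_axis -0.10
```

Now finer, 2° per step, toward the stop.

```bash
python3 -m inch '[{"xyz":[-0.0038,-0.0001,0],"delta_rot":[0,0,0.035],"grip":255},{"xyz":[0,0,0],"delta_rot":[0,0,0],"grip":255}]' >/dev/null; python3 st.py
python3 -m inch '[{"xyz":[-0.0038,0,0],"delta_rot":[0,0,0.035],"grip":255},{"xyz":[0,0,0],"delta_rot":[0,0,0],"grip":255}]' >/dev/null; python3 st.py
python3 -m inch '[{"xyz":[-0.0038,-0.0001,0],"delta_rot":[0,0,0.035],"grip":255},{"xyz":[0,0,0],"delta_rot":[0,0,0],"grip":255}]' >/dev/null; python3 st.py
python3 -m inch '[{"xyz":[-0.0019,0,0],"delta_rot":[0,0,0.0175],"grip":255},{"xyz":[0,0,0],"delta_rot":[0,0,0],"grip":255}]' >/dev/null; python3 st.py
python3 -m inch '[{"xyz":[-0.0019,0,0],"delta_rot":[0,0,0.0175],"grip":255},{"xyz":[0,0,0],"delta_rot":[0,0,0],"grip":255}]' >/dev/null; python3 st.py
```

```text
t17.8 p [0.4638 0.0666 0.1192] psi 28.0 cup [0.5591 0.1173] F [ 1.9 -1.2 -5.9] T [-0.47  0.42 -0.16]
    M_axis 0.05
  t17.9 p [0.462  0.07   0.1191] psi 26.0 cup [0.559  0.1173] F [ 0.1 -0.7 -5.1] T [-0.35  0.48 -0.13]
    M_axis -0.06
  t18.1 p [0.4603 0.0735 0.1191] psi 24.0 cup [0.559  0.1174] F [ 1.1 -1.6 -6.8] T [-0.32  0.49 -0.06]
    M_axis 0.14
  t18.4 p [0.4596 0.0752 0.1191] psi 22.9 cup [0.5591 0.1172] F [ 1.4 -1.9 -6.6] T [-0.4   0.48 -0.08]
    M_axis 0.16
  t18.6 p [0.4588 0.077  0.1192] psi 21.9 cup [0.5591 0.1172] F [ 1.3 -1.7 -7.6] T [-0.44  0.51 -0.15]
    M_axis 0.08
```

```bash
python3 -m inch '[{"xyz":[-0.0019,0,0],"delta_rot":[0,0,0.0175],"grip":255},{"xyz":[0,0,0],"delta_rot":[0,0,0],"grip":255}]' >/dev/null; python3 st.py
python3 -m inch '[{"xyz":[-0.0019,0,0],"delta_rot":[0,0,0.0175],"grip":255},{"xyz":[0,0,0],"delta_rot":[0,0,0],"grip":255}]' >/dev/null; python3 st.py
python3 -m inch '[{"xyz":[-0.0019,0,0],"delta_rot":[0,0,0.0175],"grip":255},{"xyz":[0,0,0],"delta_rot":[0,0,0],"grip":255}]' >/dev/null; python3 st.py
```

```text
t18.8 p [0.4581 0.0789 0.1192] psi 20.8 cup [0.559  0.1174] F [ 0.1 -0.4 -6.7] T [-0.37  0.48 -0.14]
    M_axis -0.09
  t18.9 p [0.4574 0.0806 0.1192] psi 19.8 cup [0.559  0.1173] F [ 0.3 -1.8 -6. ] T [-0.42  0.5  -0.18]
    M_axis 0.01
  t19.1 p [0.4568 0.0823 0.1192] psi 18.8 cup [0.559  0.1172] F [ 0.7 -1.3 -6.5] T [-0.51  0.49 -0.16]
    M_axis 0.00
```

```bash
python3 -m inch '[{"xyz":[-0.0019,0,0],"delta_rot":[0,0,0.0175],"grip":255},{"xyz":[0,0,0],"delta_rot":[0,0,0],"grip":255}]' >/dev/null; python3 st.py
python3 -m inch '[{"xyz":[-0.0019,0,0],"delta_rot":[0,0,0.0175],"grip":255},{"xyz":[0,0,0],"delta_rot":[0,0,0],"grip":255}]' >/dev/null; python3 st.py
python3 -m inch '[{"xyz":[-0.0019,0,0],"delta_rot":[0,0,0.0175],"grip":255},{"xyz":[0,0,0],"delta_rot":[0,0,0],"grip":255}]' >/dev/null; python3 st.py
python3 -m inch '[{"xyz":[0,0,0],"delta_rot":[0,0,0],"grip":255}]' >/dev/null; python3 st.py
```

```text
t19.4 p [0.4562 0.084  0.1192] psi 17.8 cup [0.559 0.117] F [ 0.4 -3.5 -6.6] T [-0.64  0.53 -0.31]
    M_axis 0.06
  t19.6 p [0.4556 0.0857 0.1192] psi 16.8 cup [0.559  0.1169] F [ 1.2 -5.1 -7.2] T [-0.87  0.4  -0.33]
    M_axis 0.24
  t19.8 p [0.4552 0.0874 0.1192] psi 15.8 cup [0.5591 0.1168] F [ 1.9 -5.5 -6.9] T [-0.88  0.42 -0.25]
    M_axis 0.37
  t19.9 p [0.4552 0.0873 0.1192] psi 15.8 cup [0.5591 0.1168] F [ 1.8 -5.3 -7.3] T [-0.89  0.42 -0.27]
    M_axis 0.33
```

The stop is felt at psi of about 18, with the moment growing to 0.35 N m. I'll back off about 4° of command, then lower into the pockets.

```bash
python3 -m inch '[{"xyz":[0.0038,-0.0001,0],"delta_rot":[0,0,-0.035],"grip":255},{"xyz":[0.0033,0,0],"delta_rot":[0,0,-0.03],"grip":255},{"xyz":[0,0,0],"delta_rot":[0,0,0],"grip":255}]' >/dev/null; python3 st.py
python3 -m inch '[{"xyz":[0,0,0.001],"delta_rot":[0,0,0],"grip":255},{"xyz":[0,0,0],"delta_rot":[0,0,0],"grip":255}]' >/dev/null; python3 st.py
python3 -m inch '[{"xyz":[0,0,0.001],"delta_rot":[0,0,0],"grip":255},{"xyz":[0,0,0],"delta_rot":[0,0,0],"grip":255}]' >/dev/null; python3 st.py
python3 -m inch '[{"xyz":[0,0,0.001],"delta_rot":[0,0,0],"grip":255},{"xyz":[0,0,0],"delta_rot":[0,0,0],"grip":255}]' >/dev/null; python3 st.py
python3 -m inch '[{"xyz":[0,0,0.0007],"delta_rot":[0,0,0],"grip":255},{"xyz":[0,0,0],"delta_rot":[0,0,0],"grip":255}]' >/dev/null; python3 st.py
```

```text
t20.1 p [0.4572 0.0812 0.1191] psi 19.6 cup [0.5589 0.1175] F [ 1.3 -0.9 -6.6] T [-0.36  0.49 -0.06]
    M_axis 0.08
  t20.4 p [0.4572 0.0813 0.1182] psi 19.6 cup [0.559  0.1174] F [-0.6 -1.1 -7. ] T [-0.31  0.49 -0.13]
    M_axis -0.04
  t20.6 p [0.4573 0.0812 0.1172] psi 19.6 cup [0.559  0.1174] F [-0.5 -1.2 -5.8] T [-0.28  0.51 -0.04]
    M_axis 0.06
  t20.8 p [0.4573 0.0812 0.1162] psi 19.6 cup [0.5591 0.1174] F [-0.9 -0.5 -4.8] T [-0.1   0.44  0.01]
    M_axis 0.04
  t20.9 p [0.4574 0.0811 0.1158] psi 19.6 cup [0.5592 0.1173] F [-1.9 -0.4 -3.2] T [-0.13  0.32  0.07]
    M_axis 0.05
```

```bash
python3 -m inch '[{"xyz":[0,0,0.0007],"delta_rot":[0,0,0],"grip":255},{"xyz":[0,0,0],"delta_rot":[0,0,0],"grip":255}]' >/dev/null; python3 st.py
python3 -m inch '[{"xyz":[0,0,0.0007],"delta_rot":[0,0,0],"grip":255},{"xyz":[0,0,0],"delta_rot":[0,0,0],"grip":255}]' >/dev/null; python3 st.py
python3 -m inch '[{"xyz":[0,0,0.0005],"delta_rot":[0,0,0],"grip":255},{"xyz":[0,0,0],"delta_rot":[0,0,0],"grip":255}]' >/dev/null; python3 st.py
```

```text
t21.1 p [0.4575 0.0811 0.1152] psi 19.6 cup [0.5593 0.1173] F [-0.6 -0.2 -2.1] T [-0.04  0.22  0.08]
    M_axis 0.08
  t21.4 p [0.4576 0.0811 0.1147] psi 19.6 cup [0.5594 0.1173] F [-1.1  0.7 -0.2] T [0.06 0.03 0.09]
    M_axis -0.03
  t21.6 p [0.4577 0.0811 0.1142] psi 19.6 cup [0.5594 0.1173] F [-1.4 -0.1  1.1] T [ 0.12 -0.11  0.13]
    M_axis 0.09
```

Contact forces suggest the ledges are carrying the cup. I'll check it's really in the pocket with a small counter-clockwise wiggle, which should meet the bump within a few degrees.

```bash
python3 -m inch '[{"xyz":[0.0038,-0.0001,0],"delta_rot":[0,0,-0.035],"grip":255},{"xyz":[0,0,0],"delta_rot":[0,0,0],"grip":255}]' >/dev/null; python3 st.py
python3 -m inch '[{"xyz":[0.0038,-0.0001,0],"delta_rot":[0,0,-0.035],"grip":255},{"xyz":[0,0,0],"delta_rot":[0,0,0],"grip":255}]' >/dev/null; python3 st.py
python3 -m inch '[{"xyz":[0.0019,0,0],"delta_rot":[0,0,-0.0175],"grip":255},{"xyz":[0,0,0],"delta_rot":[0,0,0],"grip":255}]' >/dev/null; python3 st.py
python3 -m inch '[{"xyz":[0.0019,0,0],"delta_rot":[0,0,-0.0175],"grip":255},{"xyz":[0,0,0],"delta_rot":[0,0,0],"grip":255}]' >/dev/null; python3 st.py
```

```text
t21.8 p [0.4591 0.0774 0.1142] psi 21.6 cup [0.5595 0.1172] F [-0.9 -0.1  1.9] T [ 0.23 -0.34  0.02]
    M_axis 0.00
  t21.9 p [0.4606 0.0739 0.1141] psi 23.6 cup [0.5596 0.1171] F [-0.4  0.1  1. ] T [ 0.21 -0.38 -0.02]
    M_axis -0.05
  t22.1 p [0.4613 0.0722 0.114 ] psi 24.6 cup [0.5595 0.1172] F [ 0.7 -0.1  2. ] T [ 0.29 -0.58 -0.11]
    M_axis -0.07
  t22.4 p [0.4621 0.0704 0.1139] psi 25.6 cup [0.5594 0.1171] F [2.2 0.9 2.2] T [ 0.32 -0.7  -0.15]
    M_axis -0.14
```

```bash
python3 -m inch '[{"xyz":[0.0019,0,0],"delta_rot":[0,0,-0.0175],"grip":255},{"xyz":[0,0,0],"delta_rot":[0,0,0],"grip":255}]' >/dev/null; python3 st.py
python3 -m inch '[{"xyz":[0.0019,0,0],"delta_rot":[0,0,-0.0175],"grip":255},{"xyz":[0,0,0],"delta_rot":[0,0,0],"grip":255}]' >/dev/null; python3 st.py
```

```text
t22.6 p [0.4628 0.0687 0.1138] psi 26.6 cup [0.5593 0.1171] F [ 1.2 -0.4  2.8] T [ 0.32 -0.79 -0.16]
    M_axis -0.07
  t22.8 p [0.4636 0.067  0.1137] psi 27.6 cup [0.5592 0.1171] F [1.7 1.2 3.3] T [ 0.34 -0.84 -0.34]
    M_axis -0.36
```

Blocked both ways (about 18° and about 25.5°), so the lugs are in the pockets. I'll go back to the middle, relax and release.

```bash
python3 -m inch '[{"xyz":[-0.0038,-0.0001,0],"delta_rot":[0,0,0.035],"grip":255},{"xyz":[-0.0038,0,0],"delta_rot":[0,0,0.035],"grip":255},{"xyz":[-0.003,0,0],"delta_rot":[0,0,0.028],"grip":255},{"xyz":[0,0,0],"delta_rot":[0,0,0],"grip":255}]' >/dev/null; python3 st.py
python3 -m inch '[{"xyz":[0,0,-0.0005],"delta_rot":[0,0,0],"grip":255},{"xyz":[0,0,0],"delta_rot":[0,0,0],"grip":255}]' >/dev/null; python3 st.py
```

```text
t23.1 p [0.4588 0.0766 0.1137] psi 22.0 cup [0.5589 0.1171] F [1.7 0.2 3.8] T [ 0.17 -0.76  0.02]
    M_axis 0.06
  t23.4 p [0.4588 0.0765 0.114 ] psi 22.0 cup [0.5589 0.117 ] F [ 1.8 -0.3  2.6] T [ 0.23 -0.73  0.02]
    M_axis 0.12
```

```bash
python3 -m inch '[{"xyz":[0,0,-0.0007],"delta_rot":[0,0,0],"grip":255},{"xyz":[0,0,0],"delta_rot":[0,0,0],"grip":255}]' >/dev/null; python3 st.py
python3 -m inch '[{"xyz":[0,0,0],"delta_rot":[0,0,0],"grip":150},{"xyz":[0,0,0],"delta_rot":[0,0,0],"grip":120},{"xyz":[0,0,0],"delta_rot":[0,0,0],"grip":80},{"xyz":[0,0,0],"delta_rot":[0,0,0],"grip":40},{"xyz":[0,0,0],"delta_rot":[0,0,0],"grip":0},{"xyz":[0,0,0],"delta_rot":[0,0,0],"grip":0},{"xyz":[0,0,0],"delta_rot":[0,0,0],"grip":0},{"xyz":[0,0,0],"delta_rot":[0,0,0],"grip":0}]'; python3 st.py
python3 - <<'E'
from h import *
b=snapshot("side");a=snapshot("top");cv2.imwrite("pics/c8.png",np.hstack([cv2.resize(b["frame"][180:250,240:310],(400,400),interpolation=cv2.INTER_CUBIC),cv2.resize(a["frame"][160:240,170:250],(400,400),interpolation=cv2.INTER_CUBIC)]))
E
```

```text
t23.6 p [0.4587 0.0765 0.1145] psi 22.0 cup [0.5588 0.117 ] F [2.3 0.6 1.4] T [ 0.16 -0.64  0.03]
    M_axis 0.06
time_s: 24.35
position: [0.4588, 0.0766, 0.1148]
tcp_rot: [0.829, -0.559, -0.0, 0.0]
contact_force: [0.7, -0.6, 0.4]
grip_width: 0.0855
  t24.4 p [0.4588 0.0766 0.1148] psi 22.0 cup [0.5589 0.117 ] F [ 0.7 -0.6  0.4] T [ 0.   -0.02  0.04]
    M_axis 0.13
```

Released with no contact force. Lifting up the handle and retreating.

```bash
python3 -m inch '[{"xyz":[0,0,-0.015],"delta_rot":[0,0,0],"grip":0},{"xyz":[0,0,-0.025],"delta_rot":[0,0,0],"grip":0},{"xyz":[0,0.01,-0.03],"delta_rot":[0,0,0],"grip":0},{"xyz":[0,0.02,-0.04],"delta_rot":[0,0,0],"grip":0},{"xyz":[0.03,0.025,-0.04],"delta_rot":[0,0,0],"grip":0},{"xyz":[0.045,0.01,-0.02],"delta_rot":[0,0,0],"grip":0},{"xyz":[0.045,0.01,0],"delta_rot":[0,0,0],"grip":0},{"xyz":[0.045,0.01,0],"delta_rot":[0,0,0],"grip":0},{"xyz":[0.045,0,0],"delta_rot":[0,0,0],"grip":0},{"xyz":[0.045,0,0],"delta_rot":[0,0,0],"grip":0},{"xyz":[0,0,0],"delta_rot":[0,0,0],"grip":0},{"xyz":[0,0,0],"delta_rot":[0,0,0],"grip":0}]'
python3 - <<'E'
from h import *
b=snapshot("side");a=snapshot("top");cv2.imwrite("pics/c9.png",np.hstack([cv2.resize(b["frame"][170:270,230:330],(400,400),interpolation=cv2.INTER_CUBIC),cv2.resize(a["frame"][150:250,150:250],(400,400),interpolation=cv2.INTER_CUBIC)]))
E
```

```text
time_s: 25.65
position: [0.4767, -0.1882, 0.2808]
tcp_rot: [0.828, -0.56, -0.0, -0.0]
contact_force: [0.4, 0.3, -0.3]
grip_width: 0.0853
```

View pics/c9.png

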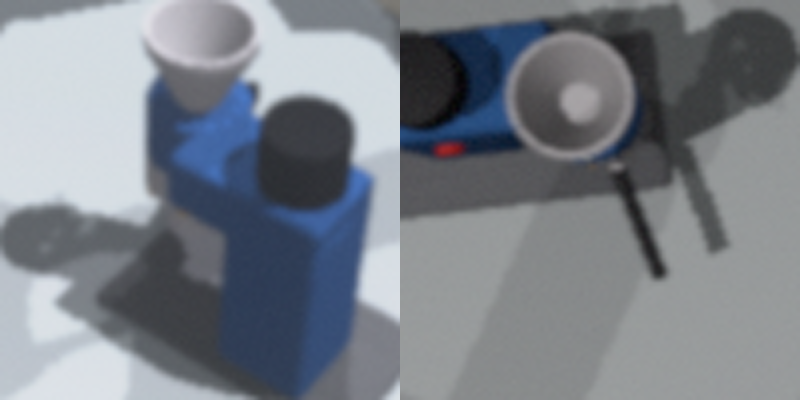

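The picture shows the cup hanging in the collar on its own, its handle pointing out from about (615,165) to (659,278) in the top crop, and the gripper well clear. Handing in.

```bash
python3 -c "
from bench import *
finish_job();print(get_obs()['time_s'])"
```

```text
the job is handed in; nothing more can be done
the job is handed in; nothing more can be done
```

The cup is hanging in the mill's collar on its own and the job is handed in. The last clock reading was 25.65 s, just before the final pictures.

- **Pick and entry:** I gripped the cup by its handle, brought it up under the collar until it touched lightly (about 5 N), and swept clockwise. The lugs entered the gaps at a cup yaw of about 71°. I then raised it against the seal, at about 3.7 N.
- **Twist:** I turned it clockwise about 52° to the stop, which I felt at a yaw of about 18° with a moment peaking near 0.37 N m. Then I backed off a little and lowered it.
- **Pocket check:** A counter-clockwise wiggle was blocked at about 25°. The roughly 7° of play between the two ends matches the pocket, so I went back to the middle and released.
- **Last checks:** After release the force on the tool was about zero. The final pictures show the cup in place with its handle sticking out and the gripper well clear.

**Not confirmed:** the cup's exact height and level were inferred from feel. The collar hides the lugs from both cameras, and a tilt of a degree or so would not show. Just before release there was still a bending moment of about 0.65 N m in the grip; it vanished on opening. I did not measure the bystanders again; no knock showed in the forces I read.

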